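# Load a bearing cartridge and hold the retaining slide at its mark

## Robot

A 6-joint arm with a two-finger parallel gripper is mounted at the origin on the work surface. World frame = base frame: x ahead of the robot, y to its left, z up, the work surface at z = 0. Lengths are in m, angles in rad, forces in N, time in s.
With the tool pointing down it reaches from about 0.425 to 0.95 m from the base axis. Payload 3.5 kg.
Tool frame: the origin (TCP) lies midway between the tips of the shut fingers; the grasp point (between the pads) lies 19 mm behind it; z points along the fingers, y is the direction in which the jaws open and shut (so a half turn about z gives the same grasp; the last joint's range is limited). The gripper opens to 85 mm and grips with 20 to 120 N. Pads are 22 mm wide; open, the fingers measure 114 mm over their backs; the gripper's body (76 mm by 85 mm) begins 54 mm behind the grasp point. The pads swing forward as they close: fully open they stand 13 mm farther back than shut.
Start: joints at [-0.15, 0.286, 1.577, -0, 1.279, -0.15], TCP at [0.675, 0, 0.231] pointing down, gripper open.
Joint ranges: [-2.77, 2.77], [-0.9, 2.22], [0.21, 2.48], [-1.53, 4.67], [0.24, 2.81], [-2.84, 2.84]. Speed limits (rad/s): [2.79, 2.79, 3.14, 3.14, 3.14, 3.14].

## Interface

Orientations are given as a unit quaternion [x, y, z, w].
In Python, from plant import * gives the robot as it stands.
- The arm moves only by the shell command python3 -m jog 'ROWS' [FORCE]. ROWS is a JSON object of lists of equal length, an entry for each row: "travel": the shift along the world's x, y, z in mm, a list of three; "dr": the turn, a rotation vector about the world's x, y, z in degrees, a list of three; "jaw": the closure in counts, from 0 (fully open) to 255 (shut). In form: {"travel": [[x, y, z], ...], "dr": [[wx, wy, wz], ...], "jaw": [jaw, ...]}. A call has 1 to 5 rows; each row shifts and turns the commanded pose from where the row before left it; what a row does not reach is not made up. A row lasts 1/12 s, in which the tool goes at most 41.7 mm and 7.16 degrees, less where a joint would pass 70% of its speed; a pose out of reach is approached as far as the arm can. A call is refused whole if a number of a shift passes 41.7 or a number of a turn 7.16, either way. A call with a gripper value outside its range is refused whole. The fingers move at their own pace and stop on an object; FORCE is the grip in N (left out, the last holds). Time passes only in rows, so rows that do not move let the fingers close. It gives the time, the measured TCP pose, the force and the opening at its end, in the units of the state.
- get_state(): the state, without advancing time (a new reading comes with each control period).
- read_camera(name): name is "scene" or "side" or "wrist"; returns the picture (384x512x3 uint8, red, green, blue); there is no depth.
- camera_info(name): a dict with "K" (3x3 intrinsics, pixels), "R" (3x3) and "t" (3): a world point X has camera coordinates R X + t; the wrist camera has in their place "mount" (4x4, takes a point from camera to tool coordinates, whose origin is the TCP and whose axes are the flange's). Camera axes: x right, y down, z forward; pixel columns grow to the right and rows downward; lengths in m; the calibration is good to about 2 mm. The wrist camera is an equidistant fisheye: a pixel r from the principal point sees the ray r / f radians off the axis. A picture is of the moment at which its call begins: read the wrist's pose just before it. camera_info takes no time and is no camera call.
- sign_off(): hands the job in, once; it reports no verdict.
The state is a dict: "time": time; "qpos": joint angles; "dq": joint speeds; "joint_efforts": joint torques, N m; "eef_pos": TCP position; "tcp_rot": TCP orientation; "contact_force": force on the tool from outside, world axes, zero at the start; "wrist_torque": the same for the moment, N m; "opening": opening from 0.0 (shut) to 1.0 (fully open).
Only numpy, scipy, OpenCV 4.12 (cv2) and the standard library are available. Lean on these libraries where they do the work, as an engineer would, in place of code of your own. Each camera call takes 0.05 s, during which the arm holds its last target. There are 200 camera calls.

## Task

Build the bearing cartridge in the fixture's nest of four guide pins: first the tall housing, then the spacer ring, then the flat cover disc, each lowered into place (not dropped), lying flat and let go. Then pull the fixture's spring-return slide by its upright tab towards the robot side until its pointer lines up with the rib of the index clip, so that the retaining arm stands over the stack, and hold it there: the program finishes while the gripper still holds the tab at the mark, since the slide springs back if released. Leave the other things on the bench where they are.

Things in the scene. Friction and masses are not known exactly. Their poses are not given: they have to be found in the camera images.
- fixture: Fixed steel base plate 310 x 215 x 12 mm (x -140 to +170, y -115 to +100), yaw within 0.25 rad of the world's. Origin at bench height, midway between nest and resting pull tab; +x points away from the robot, +y left. Nest axis at x 0, y +50 mm; the slide runs along x at y -50 mm on a rail whose top is 26 mm above the bench.
- nest (a point): Centre of the nest floor, 12 mm above the bench; axes as the fixture. Four 8 mm pins on the diagonals, 23.3 mm off in x and y, leave a 58 mm free circle for the 54 mm parts; straight to 48 mm above this floor, tapered to 54. Fingers fit the 38 mm gaps; close along fixture y. At rest the slide's arm is 68 mm off in +x, its tab 85 mm off in -y.
- housing: Bearing housing, the tallest of the three cartridge parts: bare aluminium cylinder, 54 mm diameter, 32 mm tall, waist groove round its middle (49 mm at the groove as seen; it grips as a plain 54 mm cylinder), dark flush round on top; 0.2 to 0.33 kg. Stands upright on the bench. Origin: centre of its underside.
- spacer: Spacer: bare steel ring, 54 mm outside, 32 mm hole, 12 mm thick, about 0.12 kg, lying flat on the bench. Origin: centre of its underside.
- cover: Cover disc: solid bare steel disc, 54 mm diameter, 10 mm thick, four small dark dots on its top face, about 0.17 kg, lying flat on the bench. Origin: centre of its underside. When all is stacked its top stands 54 mm above the nest floor.
- slide (a joint): Slide travel in m: 0 at rest, grows when pulled to fixture -x, stop at 0.115. Spring 3 N at rest, plus 8 N per 100 mm (8 to 11 N at the mark). Its retaining arm, 24 mm wide, lies along y 80 mm behind (+x of) the tab and after the pull passes 5 mm over a well seated stack, underside 71 and top 79 mm above the bench.
- pull_tab (a point): Upright dark steel tab on the slide's aluminium carriage (50 x 48 mm): 12 mm thick along fixture x, 30 mm wide along y, 45 mm tall. This point: the middle of the tab, 65 mm above the bench; foot at 43, top at 88 mm. Axes as the fixture. Pinch from above, fingers closing along fixture x; the riser of the arm starts 68 mm behind its middle.
- pointer (a point): Tip of the 3 mm wide fin on the carriage's -y side, in line (same x) with the middle of the pull tab, 43 mm above the bench. Moves with the slide; axes as the fixture.
- clip: Index clip, the mark: small black block 16 x 22 x 18 mm fixed on the plate's -y edge, with a 3 mm wide steel rib across its top along y, 31 mm tall in all. Origin: centre of its underside, 12 mm above the bench, under the rib; axes as the fixture. 65 to 90 mm to fixture -x of the resting pointer; at the mark when pointer and rib have the same fixture x.
- bearing: Bystander: small dark ball bearing ring, 40 mm outside, 14 mm thick.
- gasket: Bystander: thin black rubber ring, 38 mm outside, 6 mm thick.
- bolt1: Bystander: bolt standing on its 22 mm head, 43 mm tall.
- bolt2: Bystander: bolt standing on its 22 mm head, 36 mm tall.
- carton: Bystander: blue carton, 60 x 60 x 35 mm.
- wrench1: Bystander: wrench, 190 mm long, lying flat.
- wrench2: Bystander: wrench, 220 mm long, lying flat.
There are look-alikes about, which are no part of the job. Leave any blue, orange or yellow look-alike of the spacer alone.

How it is judged:
On the way, in this order (a step that is already met when the one before it is completed fails the run):
1. the housing stands in the nest, let go (horizontal distance between housing and nest below 0.004 m and z of housing in the frame of nest between -0.003 and 0.003 m and angle between housing's own z axis and vertical below 0.07 rad and contact force between the fingers and housing below 0.2 N), for 0.2 s.
2. the spacer lies on it, let go (horizontal distance between each of housing, spacer and nest below 0.004 m and z of housing in the frame of nest between -0.003 and 0.003 m and angle between each of housing, spacer's own z axis and vertical below 0.07 rad and z of spacer in the frame of nest between 0.029 and 0.035 m and contact force between the fingers and spacer below 0.2 N), for 0.2 s.
3. the cover disc lies on top, let go (horizontal distance between each of housing, spacer, cover and nest below 0.004 m and z of housing in the frame of nest between -0.003 and 0.003 m and angle between each of housing, spacer, cover's own z axis and vertical below 0.07 rad and z of spacer in the frame of nest between 0.029 and 0.035 m and z of cover in the frame of nest between 0.041 and 0.047 m and contact force between the fingers and cover below 0.2 N), for 0.2 s.
4. the slide is held at the mark (horizontal distance between each of housing, spacer, cover and nest below 0.004 m and z of housing in the frame of nest between -0.003 and 0.003 m and angle between each of housing, spacer, cover's own z axis and vertical below 0.07 rad and z of spacer in the frame of nest between 0.029 and 0.035 m and z of cover in the frame of nest between 0.041 and 0.047 m and x of pointer in the frame of clip between -0.004 and 0.004 m and contact force between the fingers and slide above 2 N and distance between the grasp point and pull_tab below 0.05 m and velocity of joint slide between -0.01 and 0.01 m/s), for 0.5 s.
At the end, for the whole second after the job is handed in: Housing, spacer, cover stacked in this order in the nest, each within 4 mm of its axis, 3 mm of seated height and 0.07 rad of level, at rest, not touched by the fingers; pointer within 4 mm of the clip's rib, slide still (under 10 mm/s), fingers at the tab pressing the slide with over 2 N (all of step 4 and linear speed of each of housing, spacer, cover below 0.02 m/s and contact force between the fingers and housing below 0.2 N and contact force between the fingers and spacer below 0.2 N and contact force between the fingers and cover below 0.2 N); the arm keeps its last pose, push and grip.
It fails at once if a cartridge part moves faster than 0.6 m/s in the nest (dropped or slammed in) ((horizontal distance between housing and nest below 0.03 m and linear speed of housing above 0.6 m/s and z of housing in the frame of nest below 0.1 m) or (horizontal distance between spacer and nest below 0.03 m and linear speed of spacer above 0.6 m/s and z of spacer in the frame of nest below 0.1 m) or (horizontal distance between cover and nest below 0.03 m and linear speed of cover above 0.6 m/s and z of cover in the frame of nest below 0.1 m)).
It fails at once if a bystander is moved by more than 20 mm (distance of any of bearing, gasket, bolt1, bolt2, carton, wrench1, wrench2 from where it was at the start of the episode above 0.02 m).
It also fails if it takes over 72 s, if anything falls off the work surface, if the arm or the gripper's body presses on something with over 40 N, if the wrist force passes 120 N, or if a joint passes its speed limit or range.

## Working session

There is one attempt and no reset: what is moved stays moved. The work goes in short steps, Python scripts to look and compute and a shell command to move; the robot and the scene stay as the last step left them, time stands still between calls to the robot, and variables do not carry over. Pictures are saved under pics/ and viewed, about 8 in all and at most 12, crops included, and the job is handed in when it is done.

```bash
mkdir -p pics; ls; python3 - <<'E'
from plant import *
import cv2,numpy as np
s=get_state();print(s)
for n in("scene","side","wrist"):
    print(n,camera_info(n))
a=read_camera("scene");b=read_camera("side")
cv2.imwrite("pics/scene0.png",a[:,:,::-1]);cv2.imwrite("pics/side0.png",b[:,:,::-1])
w=read_camera("wrist");cv2.imwrite("pics/wrist0.png",w[:,:,::-1])
E
```

```text
pics
{'time': 0.0, 'qpos': array([-1.50015707e-01,  2.87200121e-01,  1.57817626e+00, -9.70178639e-06,
        1.27857363e+00, -1.50035548e-01]), 'dq': array([-1.05743917e-03, -1.07519412e-03,  2.68502770e-04, -6.79089443e-05,
       -1.48747410e-03, -7.45721672e-04]), 'joint_efforts': array([-1.79628755e-04, -4.05981302e+01, -2.92628127e+01, -1.54224781e-04,
        5.81841552e-03,  3.74769741e-06]), 'eef_pos': array([6.74349200e-01, 1.15017698e-04, 2.29924592e-01]), 'tcp_rot': array([ 7.07098283e-01,  7.07114297e-01, -7.03256073e-04, -9.45903803e-04]), 'contact_force': array([ 0.14257073, -0.49268557, -0.81101965]), 'wrist_torque': array([ 0.0252189 , -0.03988127,  0.02827496]), 'opening': 1.0065027620417295}
scene {'K': array([[466.78675768,   0.        , 251.28109412],
       [  0.        , 466.78675768, 185.77238328],
       [  0.        ,   0.        ,   1.        ]]), 'R': array([[ 0.40355701,  0.91468019, -0.02240287],
       [ 0.59287452, -0.28006879, -0.75502402],
       [-0.69687986,  0.29141314, -0.65531431]]), 't': array([-0.24486723, -0.29908656,  2.08836564])}
side {'K'
[... 175 characters left out ...]
075171, -0.74157652,  0.01250585],
       [-0.41166069,  0.35821306, -0.83798501],
       [ 0.61695025, -0.56722805, -0.54554992]]), 't': array([0.39612717, 0.30398789, 1.00813366])}
wrist {'K': array([[297.31863964,   0.        , 255.74169626],
       [  0.        , 297.31863964, 193.28922274],
       [  0.        ,   0.        ,   1.        ]]), 'mount': array([[ 3.37658896e-04, -9.50107115e-01, -3.11923637e-01,
         7.85687555e-02],
       [ 9.99999943e-01,  3.20211424e-04,  1.07153546e-04,
        -8.05367352e-05],
       [-1.92583448e-06, -3.11923655e-01,  9.50107169e-01,
        -1.43440171e-01],
       [ 0.00000000e+00,  0.00000000e+00,  0.00000000e+00,
         1.00000000e+00]])}
```

```bash
python3 -c "
import cv2,numpy as np
a=cv2.imread('pics/scene0.png');b=cv2.imread('pics/side0.png')
cv2.imwrite('pics/s1.png',cv2.resize(a,(800,600),interpolation=cv2.INTER_CUBIC))
cv2.imwrite('pics/s2.png',cv2.resize(b,(800,600),interpolation=cv2.INTER_CUBIC))"
```

```text
(no output)
```

View pics/s1.png

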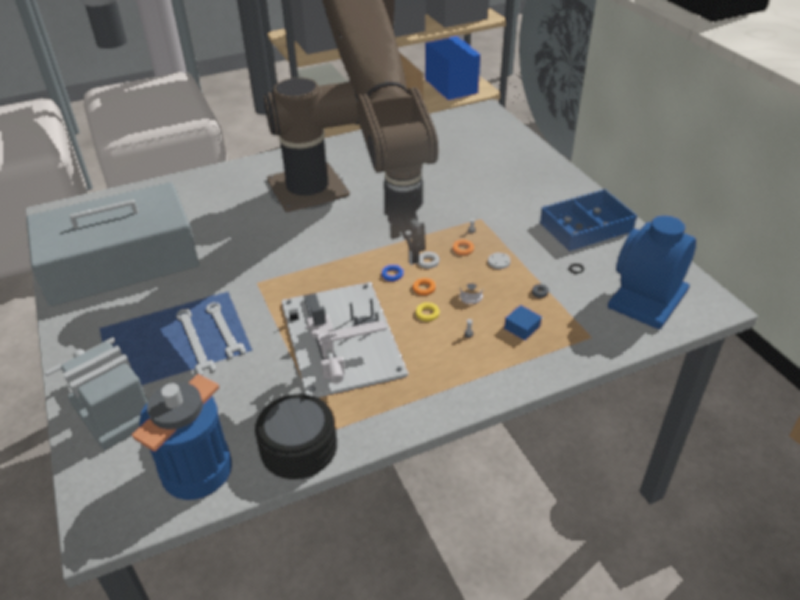

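View pics/s2.png

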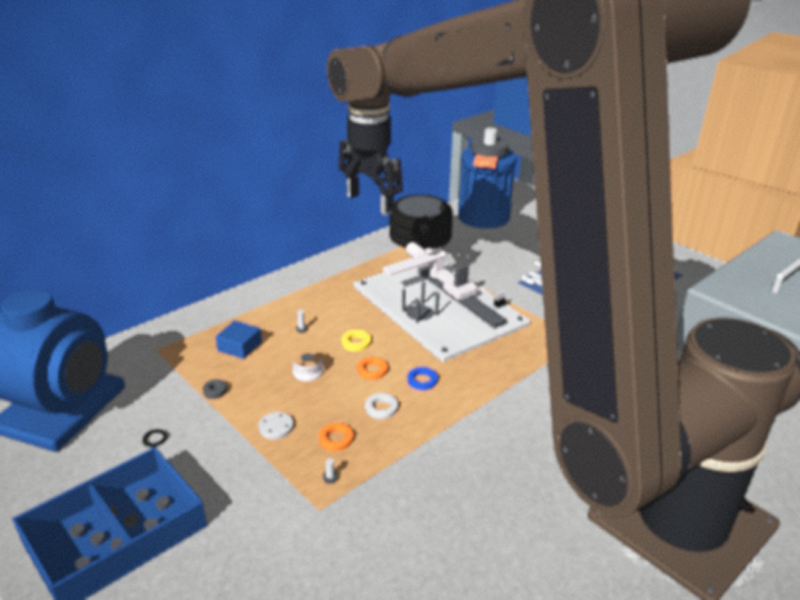

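View pics/wrist0.png

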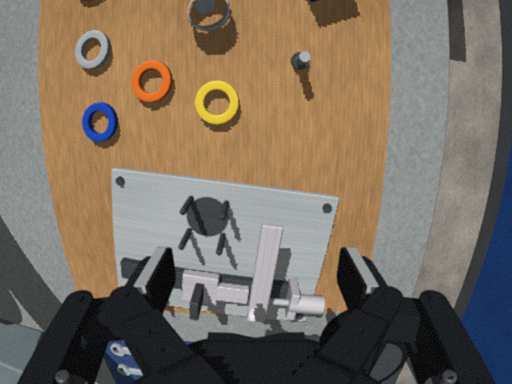

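The wrist picture shows the fixture: nest floor at (208,216), arm at (268,250), tab near (197,300). The bare ring is at (93,50) and the housing at (210,12). The scene and side views show the cover disc with dots at (499,261) in the scene, and coloured rings around it. The clip is at scene (293,315) and side (500,300).

```bash
cat > h.py <<'E'
from plant import *
import cv2, numpy as np
from scipy.spatial.transform import Rotation as Rn
def snap(name):
    s=get_state(); im=read_camera(name)
    return s,im
def ray(name,uv,s=None):
    c=camera_info(name); K=c["K"]; u=(uv[0]-K[0,2])/K[0,0]; v=(uv[1]-K[1,2])/K[1,1]
    if name=="wrist":
        r=np.hypot(u,v); k=np.sin(r)/r if r>1e-9 else 1
        d=np.array([u*k,v*k,np.cos(r)]); M=c["mount"]; R=Rn.from_quat(s["tcp_rot"]).as_matrix()
        return R@M[:3,3]+s["eef_pos"], R@M[:3,:3]@d
    R=c["R"]; return -R.T@c["t"], R.T@np.array([u,v,1.])
def cast(name,uv,z,s=None):
    o,d=ray(name,uv,s); return o+d*(z-o[2])/d[2]
def proj(name,X,s=None):
    c=camera_info(name); K=c["K"]; X=np.asarray(X,float)
    if name=="wrist":
        M=c["mount"]; R=Rn.from_quat(s["tcp_rot"]).as_matrix()
        p=M[:3,:3].T@(R.T@(X-s["eef_pos"])-M[:3,3]); q=np.hypot(p[0],p[1]); th=np.arctan2(q,p[2])
        return np.array([K[0,2]+K[0,0]*th*p[0]/q,K[1,2]+K[1,1]*th*p[1]/q])
    p=c["R"]@X+c["t"]; return (K@(p/p[2]))[:2]
E
python3 - <<'E'
from h import *
s={'eef_pos':np.array([.674349,.000115,.229925]),'tcp_rot':np.array([ 7.07098283e-01,  7.07114297e-01, -7.03256073e-04, -9.45903803e-04])}
for n,uv,z in [("nest",(208,216),.012),("spacer",(93,50),.012),("housing top",(207,5),.032),("holeTL",(120,181),.012),("holeTR",(327,208),.012),("tabtop?",(197,300),.088)]:
    print(n,cast("wrist",uv,z,s).round(4))
k=.64
for n,sc,sd,z in [("spacer",(428,259),(381,405),.012),("cover",(499,261),(276,425),.01),("housing",(471,288),(308,358),.032),("clip",(293,313),(500,298),.043)]:
    print(n,cast("scene",np.array(sc)*k,z).round(4),cast("side",np.array(sd)*k,z).round(4))
E
```

```text
nest [ 0.6105 -0.0717  0.012 ]
spacer [0.4597 0.1582 0.012 ]
housing top [0.6182 0.1924 0.032 ]
holeTL [ 0.4893 -0.0225  0.012 ]
holeTR [ 0.7683 -0.0603  0.012 ]
tabtop? [ 0.6021 -0.1525  0.088 ]
spacer [0.4643 0.1587 0.012 ] [0.4512 0.1663 0.012 ]
cover [0.5441 0.314  0.01  ] [0.527  0.3218 0.01  ]
housing [0.6263 0.1903 0.032 ] [0.6114 0.1961 0.032 ]
clip [ 0.5438 -0.2129  0.043 ] [ 0.5088 -0.1918  0.043 ]
```

```bash
python3 -m jog '{"travel":[[-12,-36,8],[-12,-36,8],[-12,-36,8],[-12,-36,8],[-12,-36,8]],"dr":[[0,0,0],[0,0,0],[0,0,0],[0,0,0],[0,0,0]],"jaw":[0,0,0,0,0]}' && python3 -m jog '{"travel":[[0,0,0],[0,0,0],[0,0,0]],"dr":[[0,0,0],[0,0,0],[0,0,0]],"jaw":[0,0,0]}'
python3 - <<'E'
from h import *
import pickle
s,im=snap("wrist"); print(s['eef_pos'],s['time'])
pickle.dump((s,im),open("w1.pkl","wb")); cv2.imwrite("pics/w1.png",cv2.resize(im[:,:,::-1],(800,600),interpolation=cv2.INTER_CUBIC))
im=read_camera("scene");pickle.dump(im,open("sc1.pkl","wb"))
E
```

```text
time: 0.57
eef_pos: [0.614, -0.1812, 0.2713]
tcp_rot: [0.707, 0.707, -0.0, -0.0]
contact_force: [0.2, -0.8, -0.3]
opening: 1.001
time: 0.82
eef_pos: [0.6148, -0.1797, 0.2708]
tcp_rot: [0.707, 0.707, 0.0, -0.001]
contact_force: [-0.6, -0.5, -0.2]
opening: 1.003
[ 0.61479191 -0.17973505  0.27080241] 0.8167
```

View pics/w1.png

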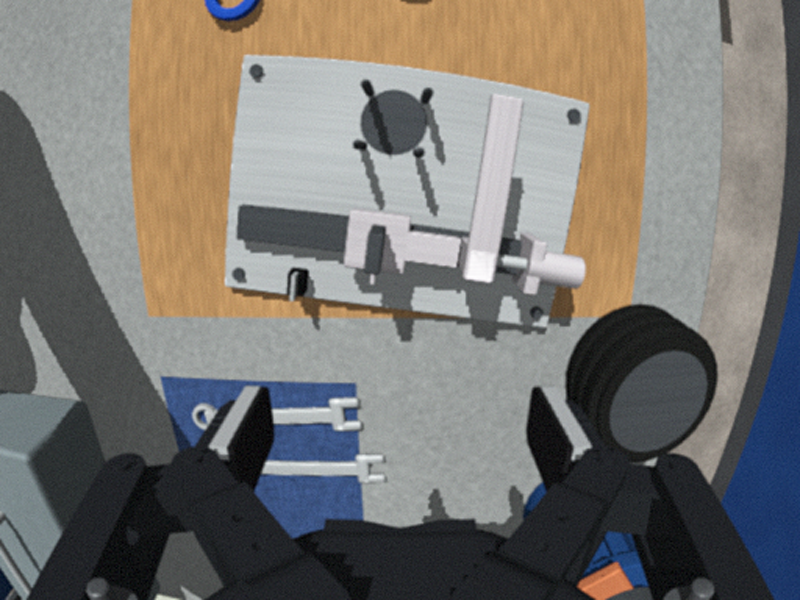

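```bash
python3 -m jog '{"travel":[[-12,40,0],[-12,40,0],[-12,40,0],[-12,40,0],[-12,40,0]],"dr":[[0,0,0],[0,0,0],[0,0,0],[0,0,0],[0,0,0]],"jaw":[0,0,0,0,0]}' && python3 -m jog '{"travel":[[0,40,-10],[0,40,-10],[0,40,-10],[0,40,-10],[0,0,0]],"dr":[[0,0,0],[0,0,0],[0,0,0],[0,0,0],[0,0,0]],"jaw":[0,0,0,0,0]}' && python3 -m jog '{"travel":[[0,0,0],[0,0,0]],"dr":[[0,0,0],[0,0,0]],"jaw":[0,0]}'
python3 - <<'E'
from h import *
import pickle
s,im=snap("wrist"); print(s['eef_pos'],s['time'])
pickle.dump((s,im),open("w2.pkl","wb")); cv2.imwrite("pics/w2.png",cv2.resize(im[:,:,::-1],(800,600),interpolation=cv2.INTER_CUBIC))
E
```

```text
time: 1.33
eef_pos: [0.554, 0.0227, 0.2707]
tcp_rot: [0.706, 0.708, -0.0, -0.0]
contact_force: [1.6, 0.3, 0.1]
opening: 0.999
time: 1.75
eef_pos: [0.5521, 0.187, 0.2282]
tcp_rot: [0.704, 0.71, -0.001, -0.003]
contact_force: [-1.0, -0.2, 0.5]
opening: 1.0
time: 1.92
eef_pos: [0.5546, 0.1807, 0.231]
tcp_rot: [0.706, 0.708, -0.0, -0.0]
contact_force: [-0.1, 0.2, 0.2]
opening: 0.997
[0.55462499 0.18069614 0.23095862] 1.9167
```

View pics/w2.png

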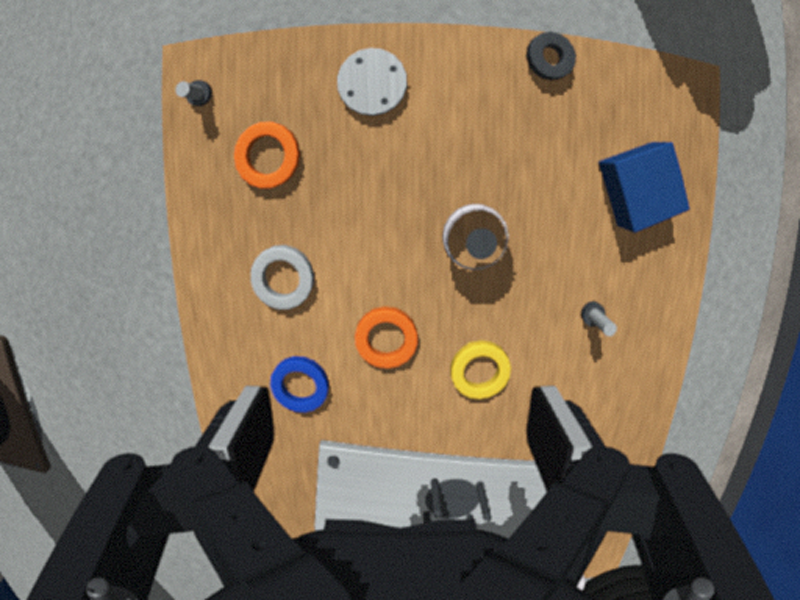

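w1 shows the whole fixture (800x600 px): nest disc (394,122), tab top (376,250), clip with rib (298,284) and plate screws at the four corners. w2 shows the bare spacer (282,278), housing top dot (481,242) and cover (373,81). The coloured rings and the bystanders are all apart from these.

```bash
python3 - <<'E'
from h import *
import pickle
s1,w1=pickle.load(open("w1.pkl","rb")); s2,w2=pickle.load(open("w2.pkl","rb"))
def blob(im,uv,r,test):
    u,v=[int(round(x*.64)) for x in uv]; c=im[max(v-r,0):v+r+1,u-r:u+r+1]
    hsv=cv2.cvtColor(c,cv2.COLOR_RGB2HSV); m=test(hsv).astype(np.uint8)
    n,l,st,ce=cv2.connectedComponentsWithStats(m)
    i=1+np.argmax(st[1:,4]); cs,_=cv2.findContours((l==i).astype(np.uint8),cv2.RETR_EXTERNAL,cv2.CHAIN_APPROX_NONE)
    h=cv2.convexHull(max(cs,key=len)); e=cv2.fitEllipse(h)
    off=np.array([u-r,max(v-r,0)]); return ce[i]+off,np.array(e[0])+off,np.array(e[1]),st[i]
dark=lambda t:(lambda h:h[...,2]<t)
H=[]
for uv in[(257,72),(574,116),(536,314),(238,275)]:
    c,e,ax,st=blob(w1,uv,7,dark(105)); X=cast("wrist",c,.012,s1); H.append(X); print("hole",c.round(1),st[4],X.round(4))
H=np.array(H); ctr=H.mean(0)
v=(H[1]-H[0])+(H[2]-H[3]); yaw=np.arctan2(v[1],v[0]); w=(H[0]-H[3])+(H[1]-H[2]); yaw2=np.arctan2(-w[0],w[1])
print("yaw",yaw,yaw2,"size",np.linalg.norm(v)/2,np.linalg.norm(w)/2)
R=np.array([[np.cos(yaw),-np.sin(yaw)],[np.sin(yaw),np.cos(yaw)]])
o=ctr[:2]-R@[.015,-.0075]; nest=o+R@[0,.05]; print("origin",o.round(4),"nest",nest.round(4),"tab",(o+R@[0,-.035]).round(4))
c,e,ax,st=blob(w1,(394,122),26,dark(110)); print("disc",cast("wrist",e,.012,s1).round(4),cast("wrist",c,.012,s1).round(4),ax)
P=[cast("wrist",np.array(p)*.64,.066,s1)[:2] for p in[(366,86),(428,92),(358,145),(419,152)]]; print("pins",np.array(P).round(4),np.mean(P,0).round(4))
gray=lambda h:(h[...,1]<60)&(h[...,2]>110)
for n,uv,r,z in[("spacer",(282,278),26,.011),("cover",(373,81),28,.009)]:
    c,e,ax,st=blob(w2,uv,r,gray); print(n,e.round(1),ax.round(1),cast("wrist",e,z,s2).round(4))
c,e,ax,st=blob(w2,(481,242),13,dark(110)); print("housing",c,e,ax,cast("wrist",e,.032,s2).round(4))
loc=lambda X:(R.T@(np.array(X)[:2]-o)*1000).round(1)
print("tabtop",loc(cast("wrist",np.array((376,246))*.64,.088,s1)),"rib",loc(cast("wrist",np.array((298,284))*.64,.043,s1)))
big=cv2.resize(w1[100:215,130:300,::-1],None,fx=4.5,fy=4.5,interpolation=cv2.INTER_CUBIC); cv2.imwrite("pics/c1.png",big)
E
```

```text
hole [163.9  46. ] 61 [ 0.4895 -0.022   0.012 ]
hole [366.8  74.1] 58 [ 0.7683 -0.0594  0.012 ]
hole [341.8 199.3] 163 [ 0.7415 -0.2424  0.012 ]
hole [152.8 175.6] 51 [ 0.4646 -0.2058  0.012 ]
yaw -0.13245224071488904 -0.1399174867941445 size 0.2802783919390312 0.18519369640379388
origin [ 0.6021 -0.123 ] nest [ 0.6087 -0.0734] tab [ 0.5975 -0.1577]
disc [ 0.6092 -0.0718  0.012 ] [ 0.6103 -0.0725  0.012 ] [56.19878387 69.13389587]
pins [[ 0.59   -0.0488]
 [ 0.6354 -0.0535]
 [ 0.5839 -0.0934]
 [ 0.6289 -0.0989]] [ 0.6096 -0.0737]
spacer [179.8 177. ] [39.1 41.5] [0.4563 0.1617 0.011 ]
cover [237.6  51.5] [42.3 44.8] [0.5322 0.3181 0.009 ]
housing [307.69174312 151.94311927] [307.08504009 151.05848408] [27.58884239 31.7632122 ] [0.6148 0.1993 0.032 ]
tabtop [  1.4 -43.2] rib [-61.6 -92.8]
```

View pics/c1.png

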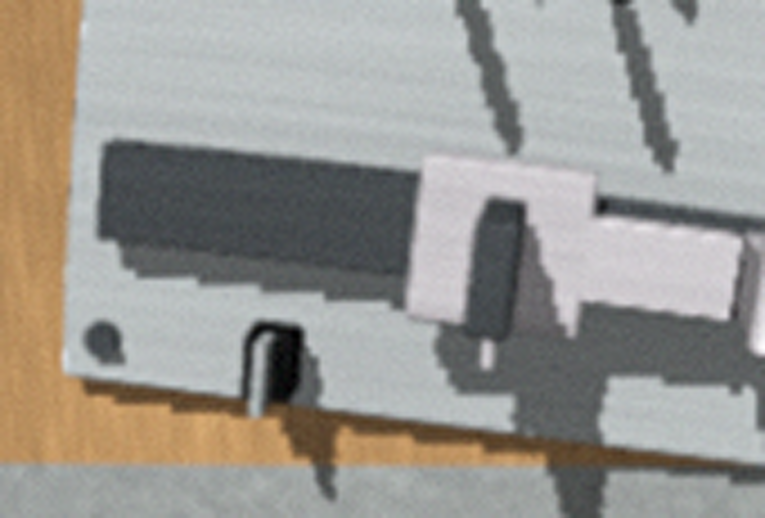

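The crop shows the pointer tip at crop (487,360) and the rib running along (265,340) to (255,412). The nest estimates from holes, disc and pins agree at about (0.6094, -0.0735), yaw -0.134. I'll turn the jaws to fixture y and approach the housing.

```bash
R5='x'; 
python3 -m jog '{"travel":[[5,1,-6],[5,1,-6],[5,1,-6],[5,1,-6],[5,1,-6]],"dr":[[0,0,7],[0,0,7],[0,0,7],[0,0,7],[0,0,7]],"jaw":[0,0,0,0,0]}' >/dev/null
python3 -m jog '{"travel":[[5,1,-6],[5,1,-6],[5,1,-6],[5,1,-6],[5,1,-6]],"dr":[[0,0,7],[0,0,7],[0,0,7],[0,0,7],[0,0,7]],"jaw":[0,0,0,0,0]}' >/dev/null
python3 -m jog '{"travel":[[5,2,-6],[5,2,-6],[0,0,0],[0,0,0]],"dr":[[0,0,6.2],[0,0,6.1],[0,0,0],[0,0,0]],"jaw":[0,0,0,0]}'
python3 - <<'E'
from h import *
import pickle
s,im=snap("wrist"); pickle.dump((s,im),open("w3.pkl","wb"))
R=Rn.from_quat(s["tcp_rot"]).as_matrix(); print(s['time'],s['eef_pos'].round(4),"tooly deg",np.degrees(np.arctan2(R[1,1],R[0,1])),"tilt",R[:,2].round(4),s['qpos'].round(2))
p=proj("wrist",(.616,.197,.032),s); print(p)
u,v=p.round().astype(int); u0,v0=max(u-90,0),max(v-70,0)
cv2.imwrite("pics/w3.png",cv2.resize(im[v0:v0+140,u0:u0+180,::-1],None,fx=4,fy=4,interpolation=cv2.INTER_CUBIC)); print(u0,v0)
g=cv2.cvtColor(im,cv2.COLOR_RGB2GRAY)
for t in(60,75,90):
    n,l,st,ce=cv2.connectedComponentsWithStats((g<t).astype(np.uint8))
    for i in range(1,n):
        if np.hypot(*(ce[i]-p))<25 and st[i,4]>40: print(t,st[i],ce[i].round(1),cast("wrist",ce[i],.032,s).round(4))
E
```

```text
time: 3.13
eef_pos: [0.6154, 0.1923, 0.1593]
tcp_rot: [0.069, 0.998, -0.0, -0.0]
contact_force: [-0.4, -1.1, -1.7]
opening: 1.001
3.1333 [0.6154 0.1923 0.1593] tooly deg 82.04462459837394 tilt [-4.e-04 -2.e-04 -1.e+00] [ 0.15  0.29  1.71 -0.    1.14 -1.29]
[262.2915251  184.32756545]
172 114
75 [242 158  40  40 548] [264.8 171.9] [0.6043 0.2009 0.032 ]
90 [ 206  157   76   55 2499] [243.  183.5] [0.6127 0.179  0.032 ]
```

View pics/w3.png

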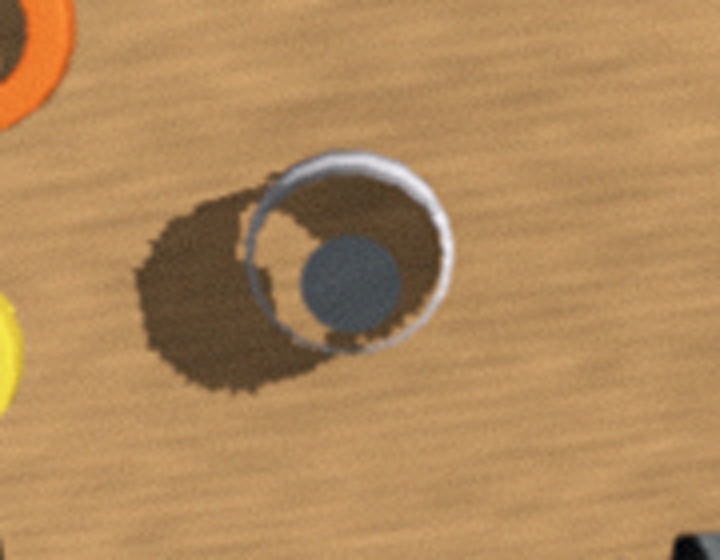

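```bash
python3 - <<'E'
from h import *
import pickle
s,im=pickle.load(open("w3.pkl","rb"))
print("disc",cast("wrist",(259.9,185.2),.032,s).round(4))
for z in(0,.005,.01,.016):print(z,cast("wrist",(259.5,177.2),z,s).round(4), [np.linalg.norm(cast("wrist",(234.5,177.2),z,s)-cast("wrist",(284.7,177.2),z,s)).round(4)])
s2,_=pickle.load(open("w2.pkl","rb"))
print("w2 disc",cast("wrist",(307.9,155.2),.032,s2).round(4))
a=Rn.from_euler('z',-.134).as_matrix()
s1,_=pickle.load(open("w1.pkl","rb")); o=np.array([.6026,-.1232,0])
f=lambda c,z:((a.T@(cast("wrist",np.array(c)/4.5+[130,100]-0.4,z,s1)-o))*1000).round(1)
print("pointer",f((487,362),.043),"rib",f((265,340),.043),f((256,412),.043))
E
```

```text
disc [0.6165 0.1946 0.032 ]
0 [0.6173 0.1945 0.    ] [np.float64(0.053)]
0.005 [0.6159 0.1947 0.005 ] [np.float64(0.0522)]
0.01 [0.6146 0.1948 0.01  ] [np.float64(0.0513)]
0.016 [0.613  0.1949 0.016 ] [np.float64(0.0502)]
w2 disc [0.6146 0.1957 0.032 ]
pointer [ -1.9 -81.1  43. ] rib [-67.2 -82.9  43. ] [ -68.5 -105.3   43. ]
```

```bash
python3 -m jog '{"travel":[[0.5,2.5,-36],[0,0,-36],[0,0,-36],[0,0,-30],[0,0,-18]],"dr":[[0,0,0.3],[0,0,0],[0,0,0],[0,0,0],[0,0,0]],"jaw":[0,0,0,0,0]}' 50
python3 -m jog '{"travel":[[0,0,0],[0,0,0],[0,0,0],[0,0,0],[0,0,0]],"dr":[[0,0,0],[0,0,0],[0,0,0],[0,0,0],[0,0,0]],"jaw":[60,110,160,160,160]}'
python3 -m jog '{"travel":[[0,0,0],[0,0,0],[0,0,0]],"dr":[[0,0,0],[0,0,0],[0,0,0]],"jaw":[160,160,160]}'
```

```text
time: 3.6
eef_pos: [0.6134, 0.1952, 0.0]
tcp_rot: [0.066, 0.998, -0.001, -0.002]
contact_force: [-0.4, -0.2, 0.4]
opening: 0.997
time: 4.02
eef_pos: [0.6173, 0.1963, 0.0057]
tcp_rot: [0.065, 0.998, 0.0, 0.002]
contact_force: [0.3, 1.1, 1.6]
opening: 0.614
time: 4.27
eef_pos: [0.6173, 0.1963, 0.0057]
tcp_rot: [0.065, 0.998, 0.0, 0.002]
contact_force: [-1.4, -0.0, 6.2]
opening: 0.614
```

```bash
python3 -m jog '{"travel":[[0,0,10],[0,0,30],[0,0,38],[0,-10,38],[-1,-38,0]],"dr":[[0,0,0],[0,0,0],[0,0,0],[0,0,0],[0,0,0]],"jaw":[160,160,160,160,160]}'
python3 -m jog '{"travel":[[-1,-38,0],[-1,-38,0],[-1,-38,0],[-1,-38,0],[-1,-36,0]],"dr":[[0,0,0],[0,0,0],[0,0,0],[0,0,0],[0,0,0]],"jaw":[160,160,160,160,160]}'
python3 -m jog '{"travel":[[-1,-24,0],[0,-9,0],[0,0,0],[0,0,0],[0,0,0]],"dr":[[0,0,0],[0,0,0],[0,0,0],[0,0,0],[0,0,0]],"jaw":[160,160,160,160,160]}'
python3 - <<'E'
from h import *
import pickle
s,im=snap("wrist"); pickle.dump((s,im),open("w4.pkl","wb"))
R=Rn.from_quat(s["tcp_rot"]).as_matrix(); print(s['eef_pos'].round(4),s['opening'],"tooly deg",np.degrees(np.arctan2(R[1,1],R[0,1])),R[:,2].round(4))
print("err to nest",(np.array([.6094,-.0735])-s['eef_pos'][:2])*1000)
print("dot expected if centred",proj("wrist",s['eef_pos']+[0,0,.026],s),"nest",proj("wrist",(.6094,-.0735,.012),s))
cv2.imwrite("pics/w4.png",cv2.resize(im[:,:,::-1],(800,600),interpolation=cv2.INTER_CUBIC))
E
```

```text
time: 4.68
eef_pos: [0.6195, 0.1524, 0.1292]
tcp_rot: [0.062, 0.998, 0.002, 0.008]
contact_force: [2.4, -0.7, -1.0]
opening: 0.617
time: 5.1
eef_pos: [0.6084, -0.0415, 0.1188]
tcp_rot: [0.065, 0.998, 0.0, -0.001]
contact_force: [0.0, -0.1, -2.4]
opening: 0.615
time: 5.52
eef_pos: [0.6082, -0.0714, 0.1189]
tcp_rot: [0.064, 0.998, 0.0, -0.001]
contact_force: [-0.0, 0.5, -3.5]
opening: 0.612
[ 0.6082 -0.0714  0.1189] 0.6119458369767007 tooly deg 82.66281729269001 [-0.001  0.001 -1.   ]
err to nest [ 1.15386548 -2.0934742 ]
dot expected if centred [258.85983025 276.62292812] nest [255.12214247 192.53166153]
```

View pics/w4.png

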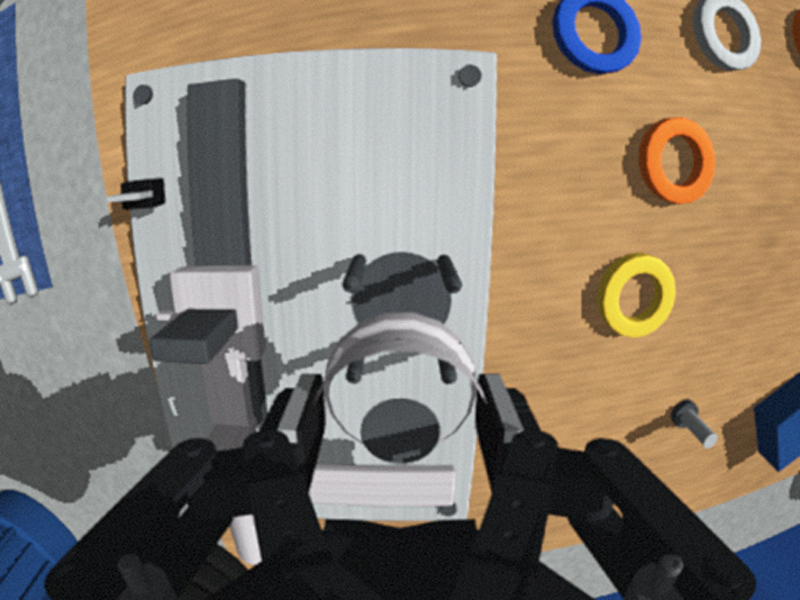

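The housing is gripped upright with its dark round at (400,430), and the empty nest is behind it with pin tops at about (350,288) and (455,288). I'm comparing housing and nest in this same view so that calibration errors cancel.

```bash
python3 - <<'E'
from h import *
import pickle
s,im=pickle.load(open("w4.pkl","rb")); g=cv2.cvtColor(im,cv2.COLOR_RGB2GRAY)
def bl(uv,r,t):
    u,v=int(uv[0]*.64),int(uv[1]*.64); c=g[v-r:v+r+1,u-r:u+r+1]; n,l,st,ce=cv2.connectedComponentsWithStats((c<t).astype(np.uint8)); i=1+np.argmax(st[1:,4]); return ce[i]+[u-r,v-r],st[i]
a=Rn.from_euler('z',-.134).as_matrix()
for uv,f in[((142,95),(.1256,.15025,0)),((468,76),(.1256,-.03525,0))]:
    c,st=bl(uv,7,100); X=cast("wrist",c,.012,s); print(c.round(1),st,"nest via hole",(X+a@f).round(4))
m=(cast("wrist",np.array((350,288))*.64,.064,s)+cast("wrist",np.array((456,288))*.64,.064,s))/2
print("nest via pins",(m+a@[.0233,0,0]).round(4))
c,st=bl((400,430),26,80); print(c,st); print("housing",cast("wrist",(256,275.2),.145,s).round(4),cast("wrist",c,.145,s).round(4))
cv2.imwrite("pics/c4.png",cv2.resize(im[150:310,180:330,::-1],None,fx=3.75,fy=3.75,interpolation=cv2.INTER_CUBIC))
E
```

```text
[90.9 60.7] [  3   2  12  13 120] nest via hole [ 0.6093 -0.0739  0.012 ]
[299.2  48.5] [  0   1  15  14 163] nest via hole [ 0.6096 -0.073   0.012 ]
nest via pins [ 0.6101 -0.0717  0.064 ]
[256.53364632 276.75273865] [   2    7   49   40 1278]
housing [ 0.6072 -0.0726  0.145 ] [ 0.6081 -0.0725  0.145 ]
```

View pics/c4.png

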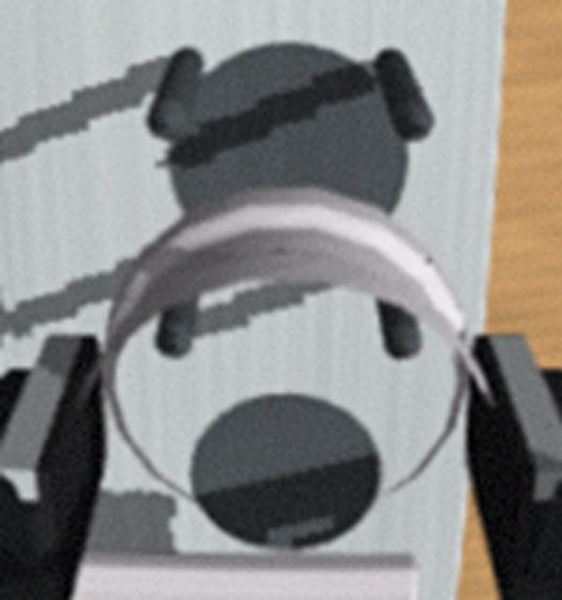

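```bash
python3 -m jog '{"travel":[[2,-0.8,-15],[0,0,-15],[0,0,-12],[0,0,-5],[0,0,0]],"dr":[[0,0,-0.3],[0,0,0],[0,0,0],[0,0,0],[0,0,0]],"jaw":[160,160,160,160,160]}'
python3 -m jog '{"travel":[[0,0,-6],[0,0,-8],[0,0,-8],[0,0,-8],[0,0,0]],"dr":[[0,0,0],[0,0,0],[0,0,0],[0,0,0],[0,0,0]],"jaw":[160,160,160,160,160]}'
```

```text
time: 5.98
eef_pos: [0.6092, -0.0724, 0.0702]
tcp_rot: [0.067, 0.998, 0.0, -0.002]
contact_force: [0.0, -0.5, -1.7]
opening: 0.613
time: 6.4
eef_pos: [0.6097, -0.0733, 0.0407]
tcp_rot: [0.067, 0.998, 0.0, -0.001]
contact_force: [1.1, 1.0, -3.6]
opening: 0.611
```

```bash
python3 -m jog '{"travel":[[0,0,-7],[0,0,-7],[0,0,-5],[0,0,-1.5],[0,0,0]],"dr":[[0,0,0],[0,0,0],[0,0,0],[0,0,0],[0,0,0]],"jaw":[160,160,160,160,160]}'
python3 -m jog '{"travel":[[0,0,-1],[0,0,-1],[0,0,0]],"dr":[[0,0,0],[0,0,0],[0,0,0]],"jaw":[160,160,160]}'
```

```text
time: 6.82
eef_pos: [0.6101, -0.0737, 0.0207]
tcp_rot: [0.067, 0.998, 0.0, -0.001]
contact_force: [-0.6, 2.6, -4.1]
opening: 0.613
time: 7.07
eef_pos: [0.6103, -0.0736, 0.0197]
tcp_rot: [0.067, 0.998, 0.0, -0.0]
contact_force: [-2.4, 2.3, -2.2]
opening: 0.615
```

```bash
for i in 1 2 3; do python3 -m jog '{"travel":[[0,0,-1],[0,0,0]],"dr":[[0,0,0],[0,0,0]],"jaw":[160,160]}' | grep -E "eef|force"; done
```

```text
eef_pos: [0.6104, -0.0735, 0.0188]
contact_force: [-2.7, 3.3, -0.9]
eef_pos: [0.6105, -0.0734, 0.0179]
contact_force: [-3.0, 4.0, -0.5]
eef_pos: [0.6107, -0.0734, 0.0175]
contact_force: [-4.3, 3.3, 2.3]
```

```bash
python3 -m jog '{"travel":[[0,0,0],[0,0,0],[0,0,0],[0,0,0]],"dr":[[0,0,0],[0,0,0],[0,0,0],[0,0,0]],"jaw":[60,50,50,50]}'
python3 -m jog '{"travel":[[0,0,10],[0,0,30],[0,0,38],[0,0,38],[0,0,0]],"dr":[[0,0,0],[0,0,0],[0,0,0],[0,0,0],[0,0,0]],"jaw":[50,50,50,50,50]}'
python3 - <<'E'
from h import *
import pickle
s,im=snap("wrist"); pickle.dump((s,im),open("w5.pkl","wb")); g=cv2.cvtColor(im,cv2.COLOR_RGB2GRAY)
p=proj("wrist",(.6096,-.0733,.044),s); print("expect",p)
n,l,st,ce=cv2.connectedComponentsWithStats((g<95).astype(np.uint8))
u,v=p.round().astype(int); cv2.imwrite("pics/c5.png",cv2.resize(im[v-60:v+60,u-70:u+70,::-1],None,fx=4,fy=4,interpolation=cv2.INTER_CUBIC))
E
```

```text
time: 7.9
eef_pos: [0.6119, -0.0746, 0.0177]
tcp_rot: [0.067, 0.998, -0.001, 0.002]
contact_force: [0.7, -0.9, 0.4]
opening: 0.803
time: 8.32
eef_pos: [0.6164, -0.0754, 0.1438]
tcp_rot: [0.067, 0.998, -0.002, 0.009]
contact_force: [1.2, -0.4, 1.9]
opening: 0.805
expect [259.24659765 183.57573383]
```

View pics/c5.png

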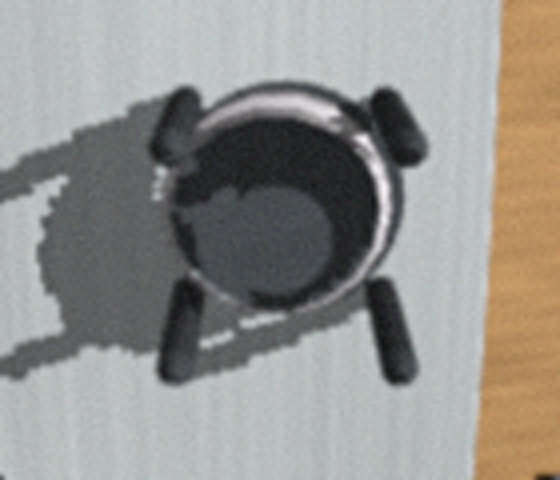

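The housing sits centred between the four pins. Next is the spacer; I'll measure it numerically from above without viewing a picture.

```bash
python3 -m jog '{"travel":[[-22,33,0],[-22,33,0],[-22,33,0],[-22,33,0],[-22,33,0]],"dr":[[0,0,0],[0,0,0],[0,0,0],[0,0,0],[0,0,0]],"jaw":[30,0,0,0,0]}' >/dev/null
python3 -m jog '{"travel":[[-22,33,0],[-21,35,0],[0,0,0],[0,0,0],[0,0,0]],"dr":[[0,0,0],[0,0,0],[0,0,0],[0,0,0],[0,0,0]],"jaw":[0,0,0,0,0]}'
cat >> h.py <<'E'
def disc(im,s,guess,z,name="wrist"):
    "bare metal disc on wood near guess: ellipse of its low-saturation blob, cast on z"
    p=proj(name,guess,s); h=cv2.cvtColor(im,cv2.COLOR_RGB2HSV)
    m=((h[...,1]<60)&(h[...,2]>110)).astype(np.uint8)
    best=None
    for c in cv2.findContours(m,cv2.RETR_EXTERNAL,cv2.CHAIN_APPROX_NONE)[0]:
        if len(c)<30: continue
        e=cv2.fitEllipse(cv2.convexHull(c)); d=np.hypot(*(np.array(e[0])-p))
        if best is None or d<best[0]: best=(d,e)
    e=best[1]; return np.array(e[0]),np.array(e[1]),cast(name,e[0],z,s)
def jawdeg(s):
    R=Rn.from_quat(s["tcp_rot"]).as_matrix(); return np.degrees(np.arctan2(R[1,1],R[0,1]))
E
python3 - <<'E'
from h import *
s,im=snap("wrist"); print(s['time'],s['eef_pos'].round(4),jawdeg(s))
e,ax,X=disc(im,s,(.4575,.161,.012),.010); print(e,ax,X.round(4))
E
```

```text
time: 9.2
eef_pos: [0.4577, 0.1593, 0.1328]
tcp_rot: [0.067, 0.998, -0.0, 0.0]
contact_force: [0.2, -0.9, -0.6]
opening: 0.999
9.2 [0.4577 0.1593 0.1328] 82.35098951833562
[258.84823608 182.75358582] [55.49710846 57.64134216] [0.4551 0.161  0.01  ]
```

```bash
python3 -m jog '{"travel":[[-2,2,-36],[0,0,-36],[0,0,-32],[0,0,-18],[0,0,-5]],"dr":[[0,0,0],[0,0,0],[0,0,0],[0,0,0],[0,0,0]],"jaw":[0,0,0,0,0]}' 50
python3 -m jog '{"travel":[[0,0,0],[0,0,0],[0,0,-2],[0,0,-2],[0,0,0]],"dr":[[0,0,0],[0,0,0],[0,0,0],[0,0,0],[0,0,0]],"jaw":[30,50,50,50,50]}'
```

```text
time: 9.67
eef_pos: [0.4534, 0.1595, 0.002]
tcp_rot: [0.068, 0.998, -0.001, -0.004]
contact_force: [-1.1, 0.5, -0.6]
opening: 0.998
time: 10.08
eef_pos: [0.4565, 0.1613, 0.0028]
tcp_rot: [0.067, 0.998, 0.0, 0.001]
contact_force: [-0.6, 0.5, -0.4]
opening: 0.805
```

```bash
python3 -m jog '{"travel":[[0,0,-3],[0,0,-2],[0,0,0],[0,0,0],[0,0,0]],"dr":[[0,0,0],[0,0,0],[0,0,0],[0,0,0],[0,0,0]],"jaw":[50,50,100,160,160]}'
python3 -m jog '{"travel":[[0,0,0],[0,0,0],[0,0,0]],"dr":[[0,0,0],[0,0,0],[0,0,0]],"jaw":[160,160,160]}'
python3 -m jog '{"travel":[[0,0,5],[0,0,20],[0,0,35],[0,0,35],[0,0,35]],"dr":[[0,0,0],[0,0,0],[0,0,0],[0,0,0],[0,0,0]],"jaw":[160,160,160,160,160]}'
python3 - <<'E'
from h import *
s,im=snap("wrist"); print(s['time'],s['eef_pos'].round(4),jawdeg(s),s['opening'])
E
```

```text
time: 10.5
eef_pos: [0.4558, 0.1614, -0.0027]
tcp_rot: [0.067, 0.998, -0.0, -0.0]
contact_force: [-1.4, -0.2, 3.2]
opening: 0.604
time: 10.75
eef_pos: [0.4558, 0.1614, -0.0027]
tcp_rot: [0.067, 0.998, 0.0, 0.0]
contact_force: [-1.8, -0.1, 5.0]
opening: 0.605
time: 11.17
eef_pos: [0.4546, 0.1611, 0.1273]
tcp_rot: [0.067, 0.998, -0.0, -0.001]
contact_force: [0.8, 0.5, -0.7]
opening: 0.607
11.1667 [0.4546 0.1611 0.1273] 82.29355534300575 0.6074218658256558
```

```bash
python3 -m jog '{"travel":[[22,-33,0],[22,-33,0],[22,-33,0],[22,-33,0],[22,-33,0]],"dr":[[0,0,0],[0,0,0],[0,0,0],[0,0,0],[0,0,0]],"jaw":[160,160,160,160,160]}' >/dev/null
python3 -m jog '{"travel":[[22,-33,0],[16,-25,0],[7,-10,0],[0,0,0],[0,0,0]],"dr":[[0,0,0],[0,0,0],[0,0,0],[0,0,0],[0,0,0]],"jaw":[160,160,160,160,160]}'
python3 - <<'E'
from h import *
import pickle
s,im=snap("wrist"); pickle.dump((s,im),open("w6.pkl","wb"));print(s['time'],s['eef_pos'].round(4),jawdeg(s),s['opening'])
z=s['eef_pos'][2]+.0027
# hole of ring: bright ring; find child contour
h=cv2.cvtColor(im,cv2.COLOR_RGB2HSV); p=proj("wrist",s['eef_pos']+[0,0,.013],s); print("p",p)
g=cv2.cvtColor(im,cv2.COLOR_RGB2GRAY)
for t in(130,150,170):
    cs,hi=cv2.findContours((g>t).astype(np.uint8),cv2.RETR_CCOMP,cv2.CHAIN_APPROX_NONE)
    for c in cs:
        if 60<len(c)<400:
            e=cv2.fitEllipse(cv2.convexHull(c))
            if np.hypot(*(np.array(e[0])-p))<20: print(t,len(c),np.round(e[0],1),np.round(e[1],1),(cast("wrist",e[0],z+.012,s)-s['eef_pos']).round(4))
E
```

```text
time: 12.05
eef_pos: [0.6099, -0.0714, 0.1258]
tcp_rot: [0.068, 0.998, 0.001, -0.001]
contact_force: [0.2, -0.3, -0.9]
opening: 0.606
12.05 [ 0.6099 -0.0714  0.1258] 82.24451556076981 0.6055562951125926
p [258.60773726 262.39059793]
```

```bash
python3 -m jog '{"travel":[[0.6,-2,-15],[0,0,-18],[0,0,-14],[0,0,-6],[0,0,0]],"dr":[[0,0,0],[0,0,0],[0,0,0],[0,0,0],[0,0,0]],"jaw":[160,160,160,160,160]}'
python3 -m jog '{"travel":[[0,0,-4],[0,0,-6],[0,0,-6],[0,0,-5],[0,0,0]],"dr":[[0,0,0],[0,0,0],[0,0,0],[0,0,0],[0,0,0]],"jaw":[160,160,160,160,160]}'
```

```text
time: 12.52
eef_pos: [0.6091, -0.072, 0.0714]
tcp_rot: [0.066, 0.998, 0.001, -0.002]
contact_force: [-1.1, -0.2, -0.9]
opening: 0.605
time: 12.93
eef_pos: [0.6105, -0.0733, 0.0518]
tcp_rot: [0.067, 0.998, 0.0, -0.001]
contact_force: [-0.9, 1.2, -2.0]
opening: 0.602
```

```bash
python3 -m jog '{"travel":[[0,0,-4],[0,0,-3],[0,0,-2],[0,0,0]],"dr":[[0,0,0],[0,0,0],[0,0,0],[0,0,0]],"jaw":[160,160,160,160]}'| grep -E "eef|force"; for i in 1 2; do python3 -m jog '{"travel":[[0,0,-1],[0,0,0]],"dr":[[0,0,0],[0,0,0]],"jaw":[160,160]}' | grep -E "eef|force"; done
```

```text
eef_pos: [0.6106, -0.0732, 0.0429]
contact_force: [-2.7, 2.8, -2.0]
eef_pos: [0.6106, -0.0733, 0.0425]
contact_force: [-2.0, 4.6, 0.2]
eef_pos: [0.6107, -0.0732, 0.0417]
contact_force: [-1.5, 4.1, 0.4]
```

```bash
for i in 1; do python3 -m jog '{"travel":[[0,0,-1],[0,0,0]],"dr":[[0,0,0],[0,0,0]],"jaw":[160,160]}' | grep -E "eef|force"; done
python3 -m jog '{"travel":[[0,0,0],[0,0,0],[0,0,0],[0,0,0]],"dr":[[0,0,0],[0,0,0],[0,0,0],[0,0,0]],"jaw":[60,50,50,50]}' | grep -E "eef|force|open"
```

```text
eef_pos: [0.6108, -0.0732, 0.0413]
contact_force: [-4.0, 4.0, 3.5]
eef_pos: [0.612, -0.0745, 0.0413]
contact_force: [-0.3, -0.1, -0.2]
opening: 0.806
```

```bash
python3 -m jog '{"travel":[[0,0,10],[0,0,25],[0,0,35],[0,0,25],[-7,33,0]],"dr":[[0,0,0],[0,0,0],[0,0,0],[0,0,0],[0,0,0]],"jaw":[50,50,50,50,50]}' >/dev/null
python3 -m jog '{"travel":[[-7,36,0],[-7,36,0],[-7,36,0],[-7,36,0],[-7,36,0]],"dr":[[0,0,0],[0,0,0],[0,0,0],[0,0,0],[0,0,0]],"jaw":[0,0,0,0,0]}' >/dev/null
python3 -m jog '{"travel":[[-7,36,0],[-7,36,0],[-7,36,0],[-7,36,0],[-7,35,0]],"dr":[[0,0,0],[0,0,0],[0,0,0],[0,0,0],[0,0,0]],"jaw":[0,0,0,0,0]}' >/dev/null
python3 -m jog '{"travel":[[0,0,0],[0,0,0],[0,0,0]],"dr":[[0,0,0],[0,0,0],[0,0,0]],"jaw":[0,0,0]}'
python3 - <<'E'
from h import *
s,im=snap("wrist"); print(s['time'],s['eef_pos'].round(4),jawdeg(s))
e,ax,X=disc(im,s,(.5335,.3175,.01),.009); print(e,ax,X.round(4))
E
```

```text
time: 15.6
eef_pos: [0.5345, 0.318, 0.1363]
tcp_rot: [0.067, 0.998, -0.0, 0.0]
contact_force: [-0.3, -0.8, -0.5]
opening: 1.003
15.6 [0.5345 0.318  0.1363] 82.32770225840353Traceback (most recent call last):
  File "<stdin>", line 3, in <module>
  File "h.py", line 30, in disc
    e=cv2.fitEllipse(cv2.convexHull(c)); d=np.hypot(*(np.array(e[0])-p))
cv2.error: OpenCV(4.12.0) /io/opencv/modules/imgproc/src/shapedescr.cpp:361: error: (-201:Incorrect size of input array) There should be at least 5 points to fit the ellipse in function 'fitEllipseNoDirect'
```

```bash
sed -i 's/e=cv2.fitEllipse(cv2.convexHull(c)); d=/hl=cv2.convexHull(c)\n        if len(hl)<8: continue\n        e=cv2.fitEllipse(hl); d=/' h.py
python3 - <<'E'
from h import *
s,im=snap("wrist"); print(s['time'],s['eef_pos'].round(4),jawdeg(s))
e,ax,X=disc(im,s,(.5335,.3175,.01),.009); print(e,ax,X.round(4))
E
```

```text
15.65 [0.5346 0.3174 0.1362] 82.25986209697939
[257.88955688 180.92984009] [55.16206741 57.1808548 ] [0.5314 0.3183 0.009 ]
```

```bash
python3 -m jog '{"travel":[[-2.4,1.3,-36],[0,0,-36],[0,0,-32],[0,0,-18],[0,0,-8]],"dr":[[0,0,0],[0,0,0],[0,0,0],[0,0,0],[0,0,0]],"jaw":[0,0,0,0,0]}' 50
python3 -m jog '{"travel":[[0,0,0],[0,0,0],[0,0,-2],[0,0,-2],[0,0,0]],"dr":[[0,0,0],[0,0,0],[0,0,0],[0,0,0],[0,0,0]],"jaw":[30,50,50,50,50]}'
```

```text
time: 16.12
eef_pos: [0.5298, 0.3169, 0.0019]
tcp_rot: [0.068, 0.998, -0.002, -0.003]
contact_force: [-0.3, 0.2, 0.7]
opening: 1.0
time: 16.53
eef_pos: [0.5327, 0.3199, 0.0032]
tcp_rot: [0.067, 0.998, 0.001, 0.001]
contact_force: [-0.1, -0.5, 0.1]
opening: 0.803
```

```bash
python3 -m jog '{"travel":[[-0.3,0,-4],[0,0,-2.5],[0,0,0],[0,0,0],[0,0,0]],"dr":[[0,0,0],[0,0,0],[0,0,0],[0,0,0],[0,0,0]],"jaw":[50,50,100,160,160]}'
python3 -m jog '{"travel":[[0,0,0],[0,0,0],[0,0,0]],"dr":[[0,0,0],[0,0,0],[0,0,0]],"jaw":[160,160,160]}'
python3 -m jog '{"travel":[[0,0,5],[0,0,20],[0,0,35],[0,0,40],[0,0,30]],"dr":[[0,0,0],[0,0,0],[0,0,0],[0,0,0],[0,0,0]],"jaw":[160,160,160,160,160]}'
```

```text
time: 16.95
eef_pos: [0.5325, 0.3201, -0.0031]
tcp_rot: [0.067, 0.998, 0.0, 0.001]
contact_force: [-1.6, -1.1, 5.4]
opening: 0.605
time: 17.2
eef_pos: [0.5324, 0.3201, -0.0032]
tcp_rot: [0.067, 0.998, 0.0, 0.001]
contact_force: [-1.0, 0.3, 5.8]
opening: 0.608
time: 17.62
eef_pos: [0.5314, 0.3196, 0.1272]
tcp_rot: [0.067, 0.998, 0.0, 0.0]
contact_force: [1.7, 0.9, -1.4]
opening: 0.603
```

```bash
python3 -m jog '{"travel":[[7,-36,0],[7,-36,0],[7,-36,0],[7,-36,0],[7,-36,0]],"dr":[[0,0,0],[0,0,0],[0,0,0],[0,0,0],[0,0,0]],"jaw":[160,160,160,160,160]}' >/dev/null
python3 -m jog '{"travel":[[7,-36,0],[7,-36,0],[7,-36,0],[7,-36,0],[7,-36,0]],"dr":[[0,0,0],[0,0,0],[0,0,0],[0,0,0],[0,0,0]],"jaw":[160,160,160,160,160]}' >/dev/null
python3 -m jog '{"travel":[[6,-22,0],[2,-11,0],[0,0,0],[0,0,0],[0,0,0]],"dr":[[0,0,0],[0,0,0],[0,0,0],[0,0,0],[0,0,0]],"jaw":[160,160,160,160,160]}'
```

```text
time: 18.87
eef_pos: [0.6088, -0.0718, 0.1247]
tcp_rot: [0.067, 0.998, 0.0, -0.001]
contact_force: [-0.0, 0.1, -2.0]
opening: 0.605
```

```bash
python3 -m jog '{"travel":[[2,-1.7,-14],[0,0,-16],[0,0,-12],[0,0,-5],[0,0,0]],"dr":[[0,0,0],[0,0,0],[0,0,0],[0,0,0],[0,0,0]],"jaw":[160,160,160,160,160]}' | grep -E "eef|force|open"
python3 -m jog '{"travel":[[0,0,-4],[0,0,-5],[0,0,-4],[0,0,-2],[0,0,0]],"dr":[[0,0,0],[0,0,0],[0,0,0],[0,0,0],[0,0,0]],"jaw":[160,160,160,160,160]}' | grep -E "eef|force|open"
```

```text
eef_pos: [0.6098, -0.0738, 0.0755]
contact_force: [-1.2, -0.0, -1.7]
opening: 0.604
eef_pos: [0.6113, -0.0751, 0.0629]
contact_force: [-0.7, 0.0, -1.8]
opening: 0.604
```

```bash
python3 -m jog '{"travel":[[-0.4,1.5,0],[0,0,0],[0,0,-3],[0,0,-3],[0,0,0]],"dr":[[0,0,0],[0,0,0],[0,0,0],[0,0,0],[0,0,0]],"jaw":[160,160,160,160,160]}' | grep -E "eef|force|open"
python3 -m jog '{"travel":[[0,0,-1],[0,0,-1],[0,0,0]],"dr":[[0,0,0],[0,0,0],[0,0,0]],"jaw":[160,160,160]}' | grep -E "eef|force|open"
python3 -m jog '{"travel":[[0,0,-1],[0,0,0]],"dr":[[0,0,0],[0,0,0]],"jaw":[160,160]}' | grep -E "eef|force|open"
```

```text
eef_pos: [0.6108, -0.0734, 0.0567]
contact_force: [0.3, 0.4, -1.7]
opening: 0.603
eef_pos: [0.6111, -0.0735, 0.0559]
contact_force: [-3.7, 1.5, 3.4]
opening: 0.605
eef_pos: [0.6112, -0.0736, 0.0554]
contact_force: [-3.0, 3.0, 5.9]
opening: 0.606
```

```bash
python3 -m jog '{"travel":[[0,0,2],[-1,0.4,0],[0,0,-2],[0,0,0]],"dr":[[0,0,0],[0,0,0],[0,0,0],[0,0,0]],"jaw":[160,160,160,160]}' | grep -E "eef|force|open"
python3 -m jog '{"travel":[[0,0,-1],[0,0,0]],"dr":[[0,0,0],[0,0,0]],"jaw":[160,160]}' | grep -E "eef|force|open"
python3 -m jog '{"travel":[[0,0,-1],[0,0,0]],"dr":[[0,0,0],[0,0,0]],"jaw":[160,160]}' | grep -E "eef|force|open"
```

```text
eef_pos: [0.6108, -0.0735, 0.0552]
contact_force: [-1.4, 0.3, 5.2]
opening: 0.609
eef_pos: [0.6109, -0.0735, 0.0549]
contact_force: [-4.0, 1.7, 7.1]
opening: 0.605
eef_pos: [0.611, -0.0736, 0.0545]
contact_force: [-5.0, 1.5, 11.0]
opening: 0.603
```

```bash
python3 -m jog '{"travel":[[0,0,3],[-1.5,0,0],[0,0,-1],[0,0,-1],[0,0,0]],"dr":[[0,0,0],[0,0,0],[0,0,0],[0,0,0],[0,0,0]],"jaw":[160,160,160,160,160]}' | grep -E "eef|force|open"
python3 -m jog '{"travel":[[0,0,-1],[0,0,0]],"dr":[[0,0,0],[0,0,0]],"jaw":[160,160]}' | grep -E "eef|force|open"
python3 -m jog '{"travel":[[0,0,-1],[0,0,0]],"dr":[[0,0,0],[0,0,0]],"jaw":[160,160]}' | grep -E "eef|force|open"
```

```text
eef_pos: [0.6083, -0.0732, 0.0529]
contact_force: [-0.7, 0.2, 0.9]
opening: 0.605
eef_pos: [0.6083, -0.0733, 0.0528]
contact_force: [-2.6, 0.7, 5.3]
opening: 0.605
eef_pos: [0.6084, -0.0732, 0.0528]
contact_force: [-5.5, 0.4, 10.1]
opening: 0.607
```

```bash
python3 -m jog '{"travel":[[0,0,1.5],[0,0,0],[0,0,0],[0,0,0],[0,0,0]],"dr":[[0,0,0],[0,0,0],[0,0,0],[0,0,0],[0,0,0]],"jaw":[160,60,50,50,50]}' | grep -E "time|eef|force|open"
python3 -m jog '{"travel":[[0,0,10],[0,0,25],[0,0,30],[0,0,10],[0,0,0]],"dr":[[0,0,0],[0,0,0],[0,0,0],[0,0,0],[0,0,0]],"jaw":[50,50,50,50,50]}' | grep -E "time|eef|force|open"
python3 -m jog '{"travel":[[0,0,0],[0,0,0],[0,0,0]],"dr":[[0,0,0],[0,0,0],[0,0,0]],"jaw":[50,50,50]}' | grep -E "time|eef|force|open"
python3 - <<'E'
from h import *
import pickle
s,im=snap("wrist"); pickle.dump((s,im),open("w7.pkl","wb")); print(s['eef_pos'].round(4),s['opening'],jawdeg(s))
p=proj("wrist",(.609,-.0735,.066),s).round().astype(int); print(p)
u,v=p; u0,v0=u-80,max(v-90,0); print(u0,v0); cv2.imwrite("pics/c7.png",cv2.resize(im[v0:v0+140,u0-70:u0+130,::-1],None,fx=4,fy=4,interpolation=cv2.INTER_CUBIC))
E
```

```text
time: 22.37
eef_pos: [0.6084, -0.0732, 0.0523]
contact_force: [-0.0, -0.5, 0.5]
opening: 0.804
time: 22.78
eef_pos: [0.6114, -0.074, 0.1325]
contact_force: [0.8, -0.7, -0.7]
opening: 0.803
time: 23.03
eef_pos: [0.6072, -0.0728, 0.1255]
contact_force: [-0.5, -0.1, 0.3]
opening: 0.806
[ 0.6072 -0.0728  0.1255] 0.8058560620303514 82.30021397166344
[257 213]
177 123
```

View pics/c7.png

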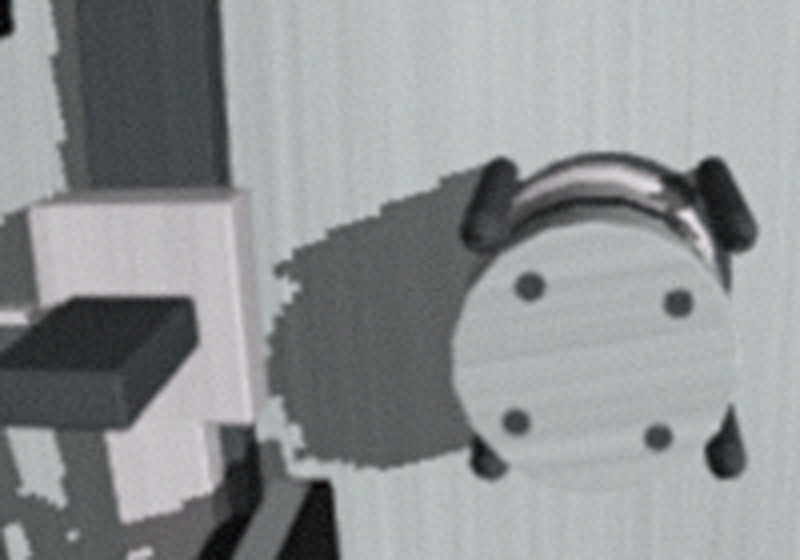

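The cover lies in the nest with its dots at crop (530,287), (678,302), (516,422) and (658,437). It looks close to the lower-left pin (+x, -y side), so I'm quantifying the offset and the levelness.

```bash
python3 - <<'E'
from h import *
import pickle
s,im=pickle.load(open("w7.pkl","rb")); C=lambda q:np.array(q)/4.-.375+[107,123]
a=Rn.from_euler('z',-.134).as_matrix().T
g=cv2.cvtColor(im,cv2.COLOR_RGB2GRAY).astype(float)
D=[]
for q in[(530,287),(678,302),(658,437),(516,422)]:
    u,v=C(q).round().astype(int); w=np.clip(150-g[v-5:v+6,u-5:u+6],0,None); yy,xx=np.mgrid[v-5:v+6,u-5:u+6]; D.append([(w*xx).sum()/w.sum(),(w*yy).sum()/w.sum()])
X=np.array([a@cast("wrist",d,.066,s) for d in D])*1000
c=X.mean(0); print("dots px",np.round(D,1).tolist(),"\ncentre fixture-axes",c.round(2),"sides",[np.linalg.norm(X[i]-X[i-1]).round(2) for i in range(4)],"radii",np.linalg.norm(X-c,axis=1).round(2))
# edge of cover: rays outward from the centre, strongest gradient near r=27
P=np.array([a@cast("wrist",C(q),.066,s) for q in[(485,232),(738,237),(727,458),(490,460)]])*1000
print("pins rel dots centre",(P-c)[:,:2].round(1).tolist(),"mean",(P.mean(0)-c)[:2].round(2))
n=a@np.array([.6095,-.0733,.066])*1000; print("nest est rel",(n-c)[:2].round(2))
# edge check
E=[]
for th in np.radians(np.arange(0,360,6)):
    best=[]
    rs=np.arange(23,31,.25); val=[]
    for r in rs:
        p=proj("wrist",a.T@((c+[r*np.cos(th),r*np.sin(th),0])/1000),s); val.append(cv2.getRectSubPix(g.astype(np.float32),(1,1),tuple(map(float,p)))[0,0])
    d=np.diff(cv2.GaussianBlur(np.array(val,np.float32).reshape(1,-1),(5,1),1)[0]); i=np.argmax(np.abs(d)); E.append((int(np.degrees(th)),rs[i],int(abs(d[i]))))
print([(t,r) for t,r,m in E if m>5])
E
```

```text
dots px [[239.1, 194.3], [276.2, 198.4], [271.1, 232.0], [235.6, 228.1]] 
centre fixture-axes [613.72   7.31  66.  ] sides [np.float64(26.99), np.float64(26.98), np.float64(27.01), np.float64(26.94)] radii [19.09 19.09 19.08 19.07]
pins rel dots centre [[-25.2, -19.6], [-24.3, 25.4], [19.5, 25.1], [19.8, -20.1]] mean [-2.54  2.7 ]
nest est rel [0.1  1.47]
[(48, np.float64(27.5)), (54, np.float64(26.5)), (59, np.float64(27.0)), (66, np.float64(26.25)), (72, np.float64(27.5)), (119, np.float64(26.75)), (126, np.float64(30.0)), (132, np.float64(29.0)), (138, np.float64(30.25)), (144, np.float64(30.25)), (150, np.float64(28.5)), (156, np.float64(29.75)), (162, np.float64(29.5)), (168, np.float64(30.0)), (174, np.float64(29.75)), (180, np.float64(27.25)), (186, np.float64(26.75)), (192, np.float64(26.5)), (198, np.float64(27.25)), (204, np.float64(26.75)), (210, np.float64(26.5)), (216, np.float64(26.75)), (222, np.float64(26.75)), (228, np.float64(26.75)), (234, np.float64(26.5)), (239, np.float64(26.75)), (246, np.float64(26.25)), (252, np.float64(26.5)), (258, np.float64(26.75)), (264, np.float64(26.5)), (270, np.float64(26.5)), (276, np.float64(26.75)), (282, np.float64(26.5)), (288, np.float64(26.5)), (294, np.float64(26.25)), (300, np.float64(26.5)), (306, np.float64(26.25)), (312, np.float64(26.25)), (318, np.float64(26.5))]
```

The cast dots form a perfect square (26.9 to 27.0 mm sides), so the cover is level and at seated height. Next I'll look straight down on the pointer and rib for the pull distance.

```bash
python3 -m jog '{"travel":[[7,-36,3],[7,-36,3],[7,-36,3],[7,-36,0],[0,0,0]],"dr":[[0,0,0],[0,0,0],[0,0,0],[0,0,0],[0,0,0]],"jaw":[50,50,50,50,50]}' | grep -E "time|eef|force|open"
python3 -m jog '{"travel":[[0,0,0],[0,0,0],[0,0,0]],"dr":[[0,0,0],[0,0,0],[0,0,0]],"jaw":[50,50,50]}' | grep -E "time|eef|force|open"
python3 - <<'E'
from h import *
import pickle
s,im=snap("wrist"); pickle.dump((s,im),open("w8.pkl","wb")); print(s['eef_pos'].round(4),jawdeg(s))
a=Rn.from_euler('z',-.134).as_matrix(); o=np.array([.6026,-.1232,0])
p=proj("wrist",o+a@[0,-.081,.043],s); q=proj("wrist",o+a@[-.066,-.095,.043],s); m=((p+q)/2).round().astype(int); print(p,q,m)
u0,v0=m[0]-75,max(m[1]-75,0); print(u0,v0); cv2.imwrite("pics/c8.png",cv2.resize(im[v0:v0+150,u0:u0+150,::-1],None,fx=4,fy=4,interpolation=cv2.INTER_CUBIC))
E
```

```text
time: 23.5
eef_pos: [0.6369, -0.2235, 0.136]
contact_force: [-0.8, 0.4, 0.8]
opening: 0.807
time: 23.75
eef_pos: [0.636, -0.2158, 0.1356]
contact_force: [-0.8, -0.1, 0.3]
opening: 0.806
[ 0.636  -0.2158  0.1356] 82.35815076043517
[265.38190821 142.38303996] [247.70346149  59.85277663] [257 101]
182 26
```

View pics/c8.png

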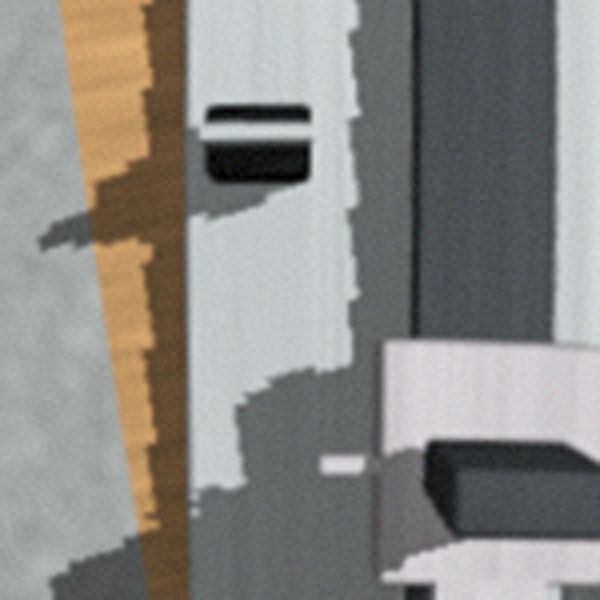

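The last picture shows the rib as a horizontal bar at crop (200–310,131) and the pointer at (320–365,464).

```bash
python3 - <<'E'
from h import *
import pickle
s,im=pickle.load(open("w8.pkl","rb")); C=lambda q:np.array(q)/4.-.375+[182,26]
a=Rn.from_euler('z',-.134).as_matrix(); o=np.array([.6026,-.1232,0])
F=lambda q,z=.043:(a.T@(cast("wrist",C(q),z,s)-o))*1000
print("rib",F((205,132)).round(2),F((305,132)).round(2),"pointer",F((325,464)).round(2),F((360,464)).round(2))
dx=(F((255,132))-(F((342,464))))[0]; print("rib-pointer fixture x",dx)
# verticals: rib at +-1 mm height
print("sens z=.041",(F((255,132),.041)-F((342,464),.041))[0])
px=F((342,464))[0]/1000; T=o+a@[px,-.035,.065]; print("tab",T.round(4),"TCP delta",((T-s['eef_pos'])*1000).round(1))
print("pull world mm",(a@[dx,0,0]).round(1), s['qpos'].round(2))
E
```

```text
rib [ -67.16 -106.52   43.  ] [-66.98 -87.12  43.  ] pointer [ -0.61 -83.01  43.  ] [ -0.64 -76.01  43.  ]
rib-pointer fixture x -66.38716912099082
sens z=.041 -66.94919704460052
tab [ 0.5973 -0.1578  0.065 ] TCP delta [-38.7  58.  -70.6]
pull world mm [-65.8   8.9   0. ] [-0.48  0.37  1.66  0.    1.12 -1.92]
```

```bash
python3 -m jog '{"travel":[[-3,4.5,0],[-3,4.5,0],[-3,4.5,0],[-3,4.5,0],[-3,4.5,0]],"dr":[[0,0,-7],[0,0,-7],[0,0,-7],[0,0,-7],[0,0,-7]],"jaw":[50,50,80,100,110]}' >/dev/null
python3 -m jog '{"travel":[[-3,4.5,0],[-3,4.5,0],[-3,4.5,0],[-3,4.5,0],[-3,4.5,0]],"dr":[[0,0,-7],[0,0,-7],[0,0,-7],[0,0,-7],[0,0,-7]],"jaw":[110,110,110,110,110]}' >/dev/null
python3 -m jog '{"travel":[[-3,4.5,0],[-3,4.5,0],[-2,5,0],[0,0,0],[0,0,0]],"dr":[[0,0,-7],[0,0,-7],[0,0,-6],[0,0,0],[0,0,0]],"jaw":[110,110,110,110,110]}'
python3 -c "
from h import *
s=get_state();print(s['eef_pos'].round(4),jawdeg(s),s['qpos'].round(2))"
```

```text
time: 25.05
eef_pos: [0.5985, -0.157, 0.1369]
tcp_rot: [0.751, 0.66, -0.0, 0.0]
contact_force: [-0.8, 0.5, -0.5]
opening: 0.569
[ 0.5985 -0.157   0.1369] -7.435101047059691 [-0.42  0.26  1.79 -0.    1.09 -0.29]
```

```bash
python3 -m jog '{"travel":[[0,0,-22],[0,0,-25],[0,0,-20],[0,0,-12],[0,0,-5]],"dr":[[0,0,0],[0,0,0],[0,0,0],[0,0,0],[0,0,0]],"jaw":[110,110,110,110,110]}' 80 | grep -E "time|eef|force|open"
python3 -m jog '{"travel":[[0,0,0],[0,0,0]],"dr":[[0,0,-0.2],[0,0,0]],"jaw":[110,110]}' | grep -E "time|eef|force|open"
python3 -m jog '{"travel":[[0,0,0],[0,0,0],[0,0,0],[0,0,0],[0,0,0]],"dr":[[0,0,0],[0,0,0],[0,0,0],[0,0,0],[0,0,0]],"jaw":[150,190,255,255,255]}' | grep -E "time|eef|force|open"
python3 -m jog '{"travel":[[0,0,0],[0,0,0],[0,0,0]],"dr":[[0,0,0],[0,0,0],[0,0,0]],"jaw":[255,255,255]}'
```

```text
time: 25.47
eef_pos: [0.5972, -0.1575, 0.0503]
contact_force: [-1.0, -0.4, -0.1]
opening: 0.565
time: 25.63
eef_pos: [0.5993, -0.1585, 0.0536]
contact_force: [0.3, 0.1, 0.5]
opening: 0.566
time: 26.05
eef_pos: [0.5973, -0.1582, 0.0544]
contact_force: [-8.0, 0.6, 7.8]
opening: 0.126
time: 26.3
eef_pos: [0.5973, -0.1583, 0.0543]
tcp_rot: [0.754, 0.657, -0.001, -0.001]
contact_force: [-8.2, 1.2, 7.2]
opening: 0.126
```

```bash
python3 -m jog '{"travel":[[-4,0.5,0],[-8,1.1,0],[-8,1.1,0],[-8,1.1,0],[-8,1.1,0]],"dr":[[0,0,0],[0,0,0],[0,0,0],[0,0,0],[0,0,0]],"jaw":[255,255,255,255,255]}' | grep -E "time|eef|force|open"
python3 -m jog '{"travel":[[-8,1.1,0],[-8,1.1,0],[-6,0.8,0],[-4,0.5,0],[0,0,0]],"dr":[[0,0,0],[0,0,0],[0,0,0],[0,0,0],[0,0,0]],"jaw":[255,255,255,255,255]}' | grep -E "time|eef|force|open"
python3 -m jog '{"travel":[[0,0,0],[0,0,0],[0,0,0]],"dr":[[0,0,0],[0,0,0],[0,0,0]],"jaw":[255,255,255]}'
```

```text
time: 26.72
eef_pos: [0.5647, -0.1539, 0.0544]
contact_force: [7.0, -0.4, -1.5]
opening: 0.126
time: 27.13
eef_pos: [0.5387, -0.1503, 0.0544]
contact_force: [7.4, 0.0, -1.9]
opening: 0.127
time: 27.38
eef_pos: [0.5392, -0.1504, 0.0544]
tcp_rot: [0.754, 0.657, 0.002, 0.003]
contact_force: [7.4, -0.1, -1.7]
opening: 0.124
```

```bash
python3 -m jog '{"travel":[[-3,0.4,0],[-3,0.4,0],[-2,0.3,0],[0,0,0],[0,0,0]],"dr":[[0,0,0],[0,0,0],[0,0,0],[0,0,0],[0,0,0]],"jaw":[255,255,255,255,255]}' | grep -E "time|eef|force|open"
python3 -m jog '{"travel":[[0,0,0],[0,0,0]],"dr":[[0,0,0],[0,0,0]],"jaw":[255,255]}'
python3 - <<'E'
from h import *
import pickle
s=get_state(); a=Rn.from_euler('z',-.134).as_matrix()
print("pulled",(a.T@(s['eef_pos']-[.5973,-.1583,.0543])*1000).round(2))
ims={n:read_camera(n) for n in("scene","side","wrist")}; pickle.dump((s,ims),open("end.pkl","wb"))
o=np.array([.6026,-.1232,0])
for n in("scene","side"): print(n,"rib",proj(n,o+a@[-.067,-.095,.043]).round(1),"pointer@rest",proj(n,o+a@[-.0006,-.08,.043]).round(1),"cover",proj(n,o+a@[0,.05,.066]).round(1))
s['tcp_rot']; print("wrist: rib",proj("wrist",o+a@[-.067,-.095,.043],s).round(1),"pointer",proj("wrist",o+a@[-.067,-.08,.043],s).round(1),"cover",proj("wrist",o+a@[0,.05,.066],s).round(1),"arm end",proj("wrist",o+a@[.001,.07,.079],s).round(1))
E
```

```text
time: 27.8
eef_pos: [0.5314, -0.1493, 0.0544]
contact_force: [7.4, 0.0, -1.4]
opening: 0.129
time: 27.97
eef_pos: [0.5315, -0.1494, 0.0544]
tcp_rot: [0.754, 0.657, 0.002, 0.003]
contact_force: [8.1, -0.2, -1.5]
opening: 0.122
pulled [-66.43   0.07   0.09]
scene rib [187.  196.4] pointer@rest [194.8 208. ] cover [231.5 195.4]
side rib [319.9 186.9] pointer@rest [302.6 179. ] cover [269.6 184.6]
wrist: rib [255.7 315.5] pointer [255.6 298.7] cover [397.3  91.3] arm end [413.  47.]
```

```bash
python3 - <<'E'
from h import *
import pickle
s,ims=pickle.load(open("end.pkl","rb")); im=ims["wrist"].astype(np.float32)
a=Rn.from_euler('z',-.134).as_matrix(); o=np.array([.6026,-.1232,0])
for y in(.03,.06,.075):
    x=np.arange(-10,40,1.); v=[]
    for t in x:
        p=proj("wrist",o+a@[t/1000,y,.079],s); v.append(cv2.getRectSubPix(im,(1,1),tuple(map(float,p)))[0,0])
    v=np.array(v); print(y,"R-B:",(v[:,0]-v[:,2]).astype(int).tolist(),"\n   G:",v[:,1].astype(int).tolist())
# visible cover dots, dark blobs
g=cv2.cvtColor(ims["wrist"],cv2.COLOR_RGB2GRAY); p=proj("wrist",o+a@[0,.05,.066],s); print(p)
n,l,st,ce=cv2.connectedComponentsWithStats((g<115).astype(np.uint8))
for i in range(1,n):
    if 8<st[i,4]<80 and np.hypot(*(ce[i]-p))<60: print(ce[i].round(1),st[i,4],((a.T@(cast("wrist",ce[i],.066,s)-o))*1000).round(1))
s7,_=pickle.load(open("w7.pkl","rb"))
for d in [[239.1,194.3],[276.2,198.4],[271.1,232.0],[235.6,228.1]]: print("before",((a.T@(cast("wrist",d,.066,s7)-o))*1000).round(1))
E
```

```text
0.03 R-B: [-7, -6, -5, -4, -4, -6, -4, -4, 0, 0, 0, 1, 2, 0, -1, 0, 0, 0, 0, 0, 0, 0, 0, 0, -1, -1, 0, 0, -1, -1, 1, 0, -1, 0, 0, -3, -6, -5, -5, -5, -6, -5, -5, -7, -6, -5, -6, -6, -4, -5] 
   G: [167, 167, 167, 162, 175, 166, 171, 130, 78, 107, 114, 145, 175, 185, 185, 183, 187, 186, 182, 179, 178, 185, 184, 180, 184, 185, 182, 176, 177, 181, 182, 183, 185, 183, 162, 167, 177, 173, 177, 174, 176, 180, 179, 179, 178, 180, 176, 179, 179, 177]
0.06 R-B: [-8, -5, -5, -4, -3, -7, -4, -4, -2, -1, 0, -1, -1, 0, 0, -2, 0, -1, 0, -2, 0, 0, -2, 0, -2, 0, 0, 1, 1, 0, 1, 1, 0, 0, 0, -5, -6, -5, -6, -6, -5, -5, -7, -5, -6, -7, -6, -6, -5, -6] 
   G: [166, 170, 170, 168, 174, 174, 171, 170, 103, 99, 106, 139, 173, 178, 184, 182, 187, 187, 182, 177, 179, 183, 185, 182, 182, 182, 180, 176, 180, 178, 180, 182, 185, 179, 162, 162, 169, 169, 171, 170, 171, 171, 171, 171, 170, 172, 171, 169, 169, 171]
0.075 R-B: [-4, -4, -4, -7, -3, -4, -6, -5, -4, -1, -1, -4, 0, 0, 0, 0, -2, -1, 0, 0, -1, 0, -1, 0, 0, 0, -1, 0, 0, 0, -2, 0, 0, -1, 0, -5, -6, -6, -5, -5, -4, -5, -4, -4, -3, -5, -4, -3, -6, -6] 
   G: [172, 172, 171, 172, 170, 171, 172, 174, 139, 99, 112, 135, 171, 180, 182, 183, 185, 182, 182, 177, 180, 183, 185, 178, 181, 183, 177, 175, 175, 177, 175, 180, 183, 180, 162, 165, 173, 173, 173, 173, 171, 173, 173, 172, 170, 174, 174, 171, 174, 170]
[397.30152382  91.31460275]
before [-13.5  38.7  66. ]
before [-10.4  65.5  66. ]
before [16.5 62.3 66. ]
before [13.2 35.6 66. ]
```

```bash
python3 -m jog '{"travel":[[0,0,0],[0,0,0],[0,0,0],[0,0,0],[0,0,0]],"dr":[[0,0,0],[0,0,0],[0,0,0],[0,0,0],[0,0,0]],"jaw":[255,255,255,255,255]}' | grep -E "time|eef|force|open"
python3 - <<'E'
from h import *
s,im=snap("wrist"); g=cv2.cvtColor(im,cv2.COLOR_RGB2GRAY).astype(float)
a=Rn.from_euler('z',-.134).as_matrix(); o=np.array([.6026,-.1232,0])
for f in[(-.0135,.0387,.066),(-.0104,.0655,.066)]:
    p=proj("wrist",o+a@f,s); u,v=p.round().astype(int); w=np.clip(140-g[v-7:v+8,u-7:u+8],0,None); yy,xx=np.mgrid[v-7:v+8,u-7:u+8]
    c=((w*xx).sum()/w.sum(),(w*yy).sum()/w.sum()); print(p.round(1),np.round(c,1),(w>0).sum(),((a.T@(cast("wrist",c,.066,s)-o))*1000).round(1))
E
```

```text
time: 28.53
eef_pos: [0.5315, -0.1493, 0.0544]
contact_force: [9.3, -0.1, -1.7]
opening: 0.128
[370.8 112.8] [368.1 115.8] 98 [-14.8  37.2  66. ]
[378.2  56.7] [375.7  59.4] 105 [-11.7  64.   66. ]
```

```bash
python3 -c "
from plant import *
print(sign_off()); print(get_state()['time'])"
```

```text
the job is handed in; nothing more can be done
None
the job is handed in; nothing more can be done
```

I stacked the housing, spacer and cover in the nest, let each one go, then pulled the slide to the mark. I handed the job in at about 28.6 s of the 72 s, with the gripper still holding the tab. `sign_off()` gave no verdict, so what follows is from my own measurements.

**Last checks that agreed:**
- **Pull:** the slide moved 66.4 mm, and I had measured 66.4 mm from pointer to rib beforehand. The retaining arm's centre showed at fixture x +12.8 mm, against 13.0 mm expected. The tab force was 7–9 N and steady.
- **Stack:** the housing and cover touched down within 0.3 mm of their expected seated heights, and the spacer matched exactly. The cover's four dots formed a 27 mm square to within 0.06 mm, so it lies level. It sits about 1.5 mm off the nest axis, with 4 mm allowed.

**What did not go smoothly or fully agree:**
- **Cover placing:** the cover first caught on the pin tapers about 3 mm high. I lifted it slightly and shifted it toward the robot by about 2.5 mm in two goes; it then seated at the right height.
- **Cover offset:** a rough sighting from the pin tops gave a 3.7 mm offset for the cover instead of 1.5 mm. I discounted it because a level disc at seated height cannot be more than about 2 mm off between the pins.
- **Cover after the pull:** the two visible dots read about 2 mm away from where they were before the pull, with unchanged spacing. That is about the camera's calibration error, so I took the cover as unmoved.
- **Not checked at the end:** I did not view the pointer and rib lined up, because the gripper hid them from the wrist camera. I also did not measure the bystanders again.

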